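# Line up the domino row with the tile pusher

## Task

Press the keeper's pad all the way down so that its tooth tips up, draw the wooden pusher right out of the organiser's pocket, put it down flat on the table and let go. Then take it again by the rib on its middle and push the four dominoes with its long edge into one straight row, with the ends that face the robot on the mat's white line and standing square to it; leave the pusher lying flat on the table. Do not touch the dominoes with the gripper, and do not move the dice, the glass cup or the strainer rest.

Things in the scene. Friction and masses are not known exactly. Their poses are not given: they have to be found in the camera images.
- organiser: grey plastic game organiser, fixed. On its left a pocket open to the front: 52 mm wide, 66 high inside (roof top at 70), 140 deep. Right of it compartments 85 mm high; a tilt-out bin stands open before them, to x = -75 mm, y -205 to -90, 85 high. Origin: on the table under the middle of the pocket's mouth; x points into the pocket, y to its left, z up
- keeper (a joint): black see-saw lever, 125 mm, across the pocket's mouth. Its right end has a tooth hanging to 42 mm above the table just before the pusher's rib, locking it in; its left end is a press pad. Rad: 0 to 0.06 at the start (tooth down), 0.55 at the stop (pad fully down, tooth up; the rib passes from about 0.4). Pressing takes about 2 N; friction holds it where it is left
- keeper_pivot (a point): pivot of the keeper, 80 mm above the table, left of the pocket's mouth; the pivot axis is the organiser's x. The tooth hangs 23 to 57 mm right of it, 6 mm thick; the pad's middle is 55 mm left of it. Axes as the organiser's
- keeper_pad (a point): middle of the top face of the keeper's press pad, 40 mm (organiser x) by 34 mm, 7 mm thick, 84 mm above the table at joint value 0; it goes down about 29 mm to the stop, with nothing under it
- pusher_mid (a point): centre of the wooden pusher, 29 mm above its underside: a ruler bar 200 mm long (x), 32 wide (y), 18 high; on its middle a rib 40 long (x), 14 thick (y), from 18 to 58 mm above the underside; 100 g. Starts lying on the table in the pocket, x along the organiser's x, the rib under the roof behind the tooth, the end at its -x sticking about 75 mm out
- mat: thin blue cloth-faced mat (under 1 mm, may be taken as table) with one straight white line, 270 mm long and 6 mm wide. Origin: middle of the line, at table height; y runs along the line (to the left), x across it, away from the robot. The tiles are to be pushed along +x until their near ends are at x = 0
- tile1_near (a point): wooden domino 1 of 4 (1 rightmost on the mat, 4 leftmost), lying flat, 76 mm long, 36 wide, 20 high, 40 g. This point: middle of its near short end face, 10 mm above its underside; x along it, away from the robot. They start side by side about 48 mm apart, crooked, near ends 22 to 64 mm short of the line
- tile2_near (a point): wooden domino 2 of 4 (1 rightmost on the mat, 4 leftmost), lying flat, 76 mm long, 36 wide, 20 high, 40 g. This point: middle of its near short end face, 10 mm above its underside; x along it, away from the robot. They start side by side about 48 mm apart, crooked, near ends 22 to 64 mm short of the line
- tile3_near (a point): wooden domino 3 of 4 (1 rightmost on the mat, 4 leftmost), lying flat, 76 mm long, 36 wide, 20 high, 40 g. This point: middle of its near short end face, 10 mm above its underside; x along it, away from the robot. They start side by side about 48 mm apart, crooked, near ends 22 to 64 mm short of the line
- tile4_near (a point): wooden domino 4 of 4 (1 rightmost on the mat, 4 leftmost), lying flat, 76 mm long, 36 wide, 20 high, 40 g. This point: middle of its near short end face, 10 mm above its underside; x along it, away from the robot. They start side by side about 48 mm apart, crooked, near ends 22 to 64 mm short of the line
- die1_mid (a point): centre of a blue die, 22 mm cube, between the organiser and the mat; a bystander
- die2_mid (a point): centre of a blue die, 22 mm cube, beyond, right of the cup; a bystander
- die3_mid (a point): centre of a blue die, 22 mm cube, right, near the robot; a bystander
- die4_mid (a point): centre of a blue die, 22 mm cube, left of the mat; a bystander
- die5_mid (a point): centre of a blue die, 22 mm cube, left of the mat; a bystander
- cup_mid (a point): centre of an empty glass cup, 74 mm across, 85 mm high, standing beyond the mat; a bystander
- rest_mid (a point): centre of a steel tea strainer rest, a small dish 72 mm across, 52 mm high with its wire loop, on the left; a bystander
There are look-alikes about, which are no part of the job. Leave any purple look-alike of the part that bears tile1_near alone. Leave any blue look-alike of the part that bears tile2_near alone.

How it is judged:
By the outcome, as a careful person would: the job done as asked, in the order asked, and still so for the second after the job is handed in, with the robot touching nothing.
It also fails if it takes over 61 s, if anything falls off the work surface, if the arm or the gripper's body presses on something with over 40 N, if the wrist force passes 120 N, or if a joint passes its speed limit or range.

## Robot

A 6-joint arm with a two-finger parallel gripper is mounted at the origin on the work surface. World frame = base frame: x ahead of the robot, y to its left, z up, the work surface at z = 0. Lengths are in m, angles in rad, forces in N, time in s.
With the tool pointing down it reaches from about 0.275 to 0.875 m from the base axis. Payload 12.5 kg.
Tool frame: the origin (TCP) lies on the centre line of the jaws, within the pads' length; the fingertips stand r.finger_overhang ahead of it and the grasp point (between the pads) lies 3 mm ahead of it (r.finger_overhang is the distance from the TCP to the fingertips, in m); z points along the fingers, y is the direction in which the jaws open and shut (so a half turn about z gives the same grasp; the last joint's range is limited). The gripper opens to 85 mm and grips with 20 to 120 N. Pads are 22 mm wide; open, the fingers measure 114 mm over their backs; the gripper's body (76 mm by 85 mm) begins 54 mm behind the grasp point. The pads swing forward as they close: fully open they stand 13 mm farther back than shut.
Start: joints at [1.211, 0.351, 1.652, -0, 1.139, -0.085], TCP at [0.149, 0.529, 0.22] pointing down, gripper open.
Joint ranges: [-2.75, 2.75], [-0.79, 2.1], [0.01, 2.65], [-1.57, 4.71], [0.07, 3.14], [-2.87, 2.87]. Speed limits (rad/s): [2.22, 2.22, 2.79, 3.14, 3.14, 3.14].

## Interface

Orientations are given as a unit quaternion [x, y, z, w].
In Python, from cell import r, optics gives the robot as it stands. The module is installed in compiled form; this text tells all that it offers. Calls block until the motion is done:
- r.move_to(position, orientation): joint-space move of the TCP to a pose.
- r.move_linear(position, rot=None, vel=0.15): straight line of the TCP; rot=None keeps the orientation; vel is the mean speed in m/s.
- r.set_joints(angles): joint-space move.
- r.set_gripper(opening, squeeze=None): opening from 0.0 (shut) to 1.0 (fully open); squeeze is the grip in N (None keeps the last); returns when the fingers have stopped.
- r.sleep(seconds).
- r.inverse_kinematics(position, orientation): joint angles nearest the present ones, or None.
- optics.get_image(name): name is "scene" or "top"; returns a dict with "pixels" (420x560x3 uint8, red, green, blue), "depth" (420x560 float32, m along the optical axis (not along the pixel's ray), 0 where there is no reading), "fx", "fy", "cx", "cy" (pixels), "D" ([k1, k2, p1, p2, k3] as OpenCV has them; the pictures are not rectified), "camera_from_world" (4x4, takes a point from world to camera coordinates). Camera axes: x right, y down, z forward; pixel columns grow to the right and rows downward; lengths in m; the calibration is good to about 2 mm. A picture is of the moment at which its call begins.
A pose or a line that the arm cannot do raises r.PlanningError and nothing moves.
- r.hand_in(): hands the job in, once; it reports no verdict.
Readings, each from a call of its own:
- r.current_t(): time.
- r.current_q(): joint angles.
- r.current_qvel(): joint speeds.
- r.current_effort(): joint torques, N m.
- r.current_tool_pos(): TCP position.
- r.current_ee_rot(): TCP orientation.
- r.current_contact_force(): force on the tool from outside, world axes, zero at the start.
- r.current_torque(): the same for the moment, N m.
- r.current_opening(): opening from 0.0 (shut) to 1.0 (fully open).
Only numpy, scipy, OpenCV 4.12 (cv2) and the standard library are available. Lean on these libraries where they do the work, as an engineer would, in place of code of your own. Each camera call takes 0.05 s, during which the arm holds its last target.

## Working session

There is one attempt and no reset: what is moved stays moved. The work goes in short steps, each a Python script; the robot and the scene stay as the last script left them, time stands still between calls to the robot, and variables do not carry over. Pictures are saved under pics/ and viewed, and the job is handed in when it is done.

```bash
mkdir -p pics; ls; cat > h.py <<'E'
import numpy as np, cv2
from cell import r, optics
def snap(n,save=None):
    im=optics.get_image(n)
    np.savez('pics/%s.npz'%(save or n),**{k:np.asarray(v) for k,v in im.items()})
    cv2.imwrite('pics/%s.png'%(save or n),cv2.cvtColor(im['pixels'],cv2.COLOR_RGB2BGR)); return im
def load(n): return dict(np.load('pics/%s.npz'%n))
def KD(im): return np.array([[im['fx'],0,im['cx']],[0,im['fy'],im['cy']],[0,0,1]],float),np.asarray(im['D'],float)
def px2world(im,uv,z):
    "intersect pixel rays with plane z"
    K,D=KD(im); uv=np.asarray(uv,float).reshape(-1,1,2)
    n=cv2.undistortPoints(uv,K,D).reshape(-1,2)
    T=np.asarray(im['camera_from_world']);R=T[:3,:3];t=T[:3,3];c=-R.T@t
    d=np.c_[n,np.ones(len(n))]@R
    s=(z-c[2])/d[:,2]
    return c+d*s[:,None]
def dep(im,uv):
    K,D=KD(im); uv=np.asarray(uv,float).reshape(-1,2)
    n=cv2.undistortPoints(uv.reshape(-1,1,2),K,D).reshape(-1,2)
    T=np.asarray(im['camera_from_world']);R=T[:3,:3];t=T[:3,3]
    z=np.array([im['depth'][int(round(v)),int(round(u))] for u,v in uv])
    return (np.c_[n,np.ones(len(n))]*z[:,None]-t)@R
def w2px(im,p):
    K,D=KD(im);T=np.asarray(im['camera_from_world'])
    return cv2.projectPoints(np.asarray(p,float).reshape(-1,1,3),cv2.Rodrigues(T[:3,:3])[0],T[:3,3],K,D)[0].reshape(-1,2)
def cloud(im):
    h,w=im['depth'].shape; v,u=np.mgrid[:h,:w]
    return dep(im,np.c_[u.ravel(),v.ravel()]).reshape(h,w,3)
def crop(n,x0,y0,x1,y1,k,out):
    a=cv2.imread('pics/%s.png'%n)[y0:y1,x0:x1]
    cv2.imwrite('pics/%s.png'%out,cv2.resize(a,None,fx=k,fy=k,interpolation=cv2.INTER_CUBIC))
E
python3 - <<'E'
from h import *
for n in('scene','top'):
    im=snap(n); T=im['camera_from_world']; print(n,im['fx'],im['D'],-T[:3,:3].T@T[:3,3])
print(r.finger_overhang,r.current_t(),r.current_ee_rot(),r.current_tool_pos())
E
```

```text
pics
scene 492.54111435385784 [0.02878196 0.         0.         0.         0.        ] [ 1.30065211 -0.43390391  1.03503839]
top 435.0722046889133 [-0.0032473  0.         0.         0.         0.       ] [0.46988481 0.02294146 1.30173282]
0.022 0.1 [ 1.36954177e-01  9.90577251e-01 -4.95641799e-04 -1.32297720e-04] [0.14908889 0.52909699 0.22002664]
```

View pics/scene.png

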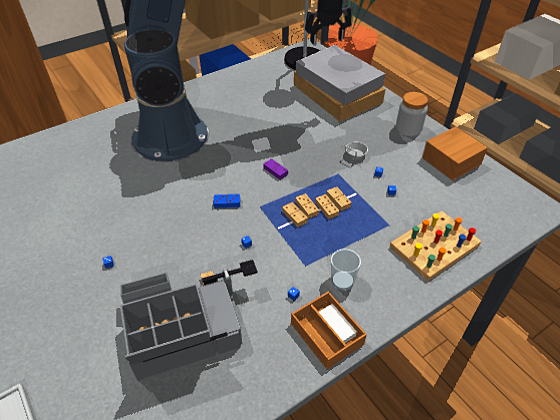

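View pics/top.png

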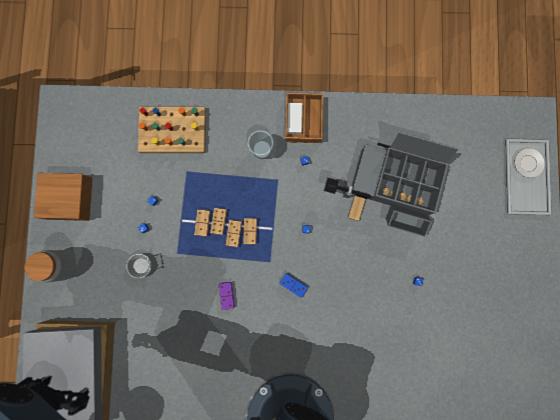

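The top view shows the robot at the bottom, with +x up. The four wooden dominoes are on the blue mat (202–250, 208–247). A purple tile (226,296) and a blue tile (293,285) are the look-alikes. The organiser is at (400,185), with the keeper pad at (333,186) and the pusher end at (357,209).

```bash
python3 - <<'E'
from h import *
crop('top',170,165,285,265,6,'c1'); crop('top',315,125,455,240,5,'c2'); crop('scene',100,240,300,365,4,'c3')
E
```

```text
(no output)
```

View pics/c1.png

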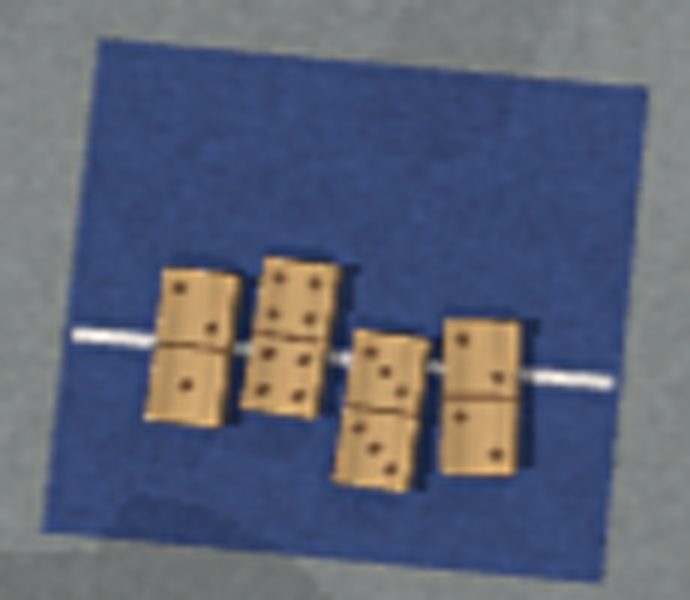

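View pics/c2.png

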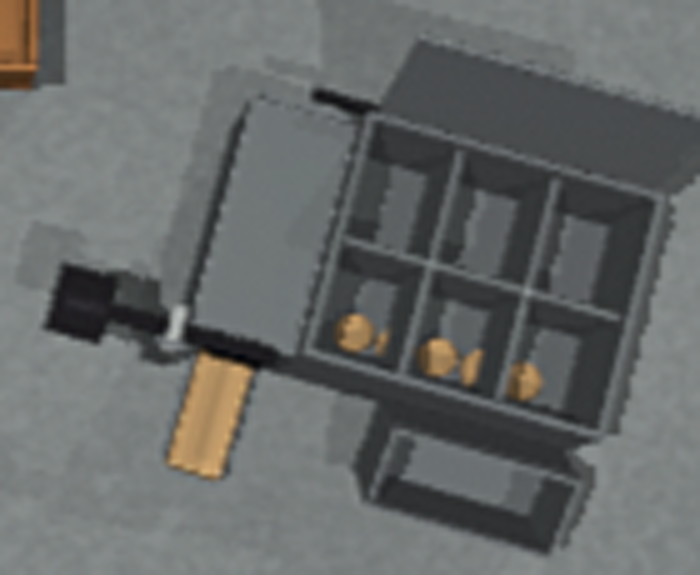

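View pics/c3.png

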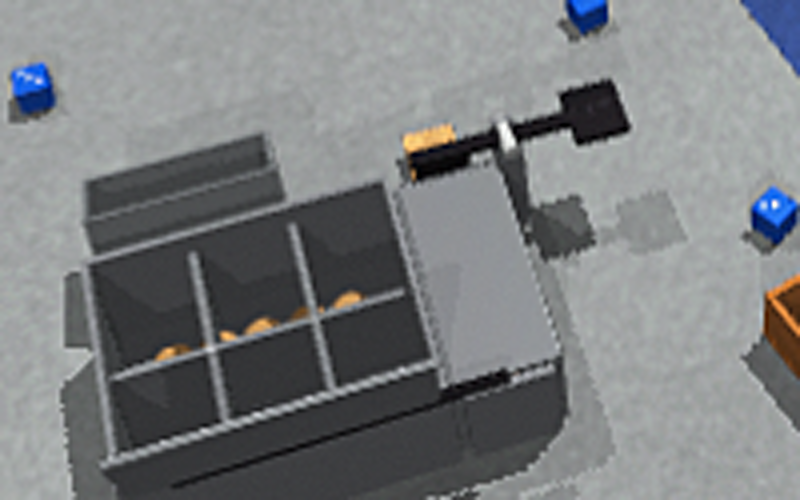

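```bash
cat >> h.py <<'E'
def up(pts,off,k): return (np.asarray(pts,float)+.5)/k-.5+np.array(off)
E
python3 - <<'E'
from h import *
np.set_printoptions(precision=4,suppress=True)
im=load('top')
L=px2world(im,up([[72,333],[613,382]],(170,165),6),0)
print('line',L[:,:2],np.linalg.norm(L[0]-L[1]))
# line by color: white px centroid fit
hsv=cv2.cvtColor(im['pixels'],cv2.COLOR_RGB2HSV)
C=cloud(im)
sub=np.zeros(hsv.shape[:2],bool); sub[170:262,178:280]=True
wood=sub&(hsv[...,0]<25)&(hsv[...,1]>70)&(hsv[...,2]>60)
n,lab,st,cen=cv2.connectedComponentsWithStats(wood.astype(np.uint8))
y=L[0]-L[1]; y/=np.linalg.norm(y); xd=np.array([y[1],-y[0],0]); o=(L[0]+L[1])/2
print('mat yaw',np.arctan2(xd[1],xd[0]),o)
for i in range(1,n):
    if st[i,4]<100: continue
    m=(lab==i); vu=np.argwhere(m)[:,::-1].astype(float)
    P=px2world(im,vu,0.02)
    R=cv2.minAreaRect((P[:,:2]*1000).astype(np.float32)); b=cv2.boxPoints(R)/1000
    q=np.c_[(b-o[:2])@xd[:2],(b-o[:2])@y[:2]]*1000
    print(st[i,4],R[1],'matcoords',q.round(1).tolist(), 'z',np.median(C[m][:,2]))
# pusher
c=up([[167,464],[222,478],[200,352],[255,365]],(315,125),5)
print('pusher',px2world(im,c,0.018))
c=up([[190,328],[248,98],[303,352],[358,122]],(315,125),5); print('roof',px2world(im,c,.07),dep(im,up([[250,250]],(315,125),5)))
c=up([[62,263],[117,272],[44,328],[100,342]],(315,125),5); p=px2world(im,c,.084);print('pad',p,p.mean(0),dep(im,up([[80,302]],(315,125),5)))
for nm,c in dict(die1=(307,229),die2=(306,160),die3=(418,281),die4=(153,200),die5=(143,228),cup=(260,144),rest=(139,265),blue=(293,285),purple=(226,296)).items(): print(nm,px2world(im,[c],.02)[0])
E
```

```text
line [[0.5623 0.3389]
 [0.5446 0.0679]] 0.2716595202482844
mat yaw -0.06512082643401601 [0.5535 0.2034 0.    ]
328 (37.88893127441406, 75.5262451171875) matcoords [[-32.1, 6.8], [43.3, 2.4], [45.5, 40.2], [-29.9, 44.6]] z 0.019827655214998192
323 (37.119529724121094, 75.5771484375) matcoords [[-40.2, 52.4], [35.3, 51.3], [35.8, 88.4], [-39.7, 89.5]] z 0.019692818742548402
317 (73.91255187988281, 35.451507568359375) matcoords [[-51.9, -59.3], [-48.5, -94.5], [25.1, -87.4], [21.7, -52.1]] z 0.020209865616992184
322 (36.64628982543945, 75.40592956542969) matcoords [[-63.5, -41.9], [11.8, -45.0], [13.4, -8.4], [-62.0, -5.2]] z 0.019799382395919295
pusher [[ 0.5814 -0.1576  0.018 ]
 [ 0.574  -0.1902  0.018 ]
 [ 0.6488 -0.1764  0.018 ]
 [ 0.6419 -0.2092  0.018 ]]
roof [[ 0.6553 -0.1625  0.07  ]
 [ 0.7903 -0.1946  0.07  ]
 [ 0.6431 -0.2272  0.07  ]
 [ 0.7778 -0.2582  0.07  ]] [[ 0.7009 -0.196   0.0725]]
pad [[ 0.6885 -0.0875  0.084 ]
 [ 0.6842 -0.1187  0.084 ]
 [ 0.6511 -0.0779  0.084 ]
 [ 0.6439 -0.1096  0.084 ]] [ 0.6669 -0.0984  0.084 ] [[ 0.6662 -0.0978  0.0858]]
die1 [ 0.5439 -0.0368  0.02  ]
die2 [ 0.7506 -0.0295  0.02  ]
die3 [ 0.4003 -0.3637  0.02  ]
die4 [0.6184 0.4218 0.02  ]
die5 [0.5346 0.4467 0.02  ]
cup [0.7959 0.1097 0.02  ]
rest [0.4261 0.4522 0.02  ]
blue [0.3797 0.0006 0.02  ]
purple [0.3432 0.1944 0.02  ]
```

```bash
cat >> h.py <<'E'
from scipy.spatial.transform import Rotation as Ro
def quat(a):
    c,s=np.cos(a),np.sin(a)
    return Ro.from_matrix(np.array([[c,s,0],[s,-c,0],[0,0,-1]])).as_quat()
YO=-0.235; O=np.array([.649,-.1945,0])
ex=np.array([np.cos(YO),np.sin(YO),0]); ey=np.array([-np.sin(YO),np.cos(YO),0])
def org(x,y,z): return O+ex*x+ey*y+np.array([0,0,z])
E
python3 - <<'E'
from h import *
np.set_printoptions(precision=3,suppress=True)
for a in (YO,YO+np.pi):
    print(a,r.inverse_kinematics(org(-.004,.104,.2),quat(a)),r.inverse_kinematics(org(-.061,0,.028),quat(a)))
print(r.inverse_kinematics([.456,.207,.05],quat(1.505)),org(-.0045,.104,.2))
E
```

```text
-0.235 [-0.206  0.6    1.312 -0.     1.229  1.6  ] [-0.372  0.711  1.597 -0.     0.834  1.434]
2.9065926535897932 [-0.206  0.6    1.312 -0.     1.229 -1.542] [-0.372  0.711  1.597 -0.     0.834 -1.708]
[ 0.333  0.518  1.906 -0.     0.718  0.399] [ 0.669 -0.092  0.2  ]
```

```bash
python3 - <<'E'
from h import *
np.set_printoptions(precision=3,suppress=True)
q=quat(YO)
r.move_to(org(-.0045,.104,.16),q); print(r.current_t())
r.set_gripper(0.0)
r.move_linear(org(-.0045,.104,.110),vel=.15)
z=.110
f0=r.current_contact_force(); print(f0)
while z>.062:
    z-=.004 if z>.084 else .002
    r.move_linear(org(-.0045,.104,z),vel=.06)
    f=r.current_contact_force()-f0
    print(round(z,3),r.current_tool_pos()[2].round(4),f,round(r.current_t(),2))
    if abs(f[2])>9: break
snap('scene','s1');snap('top','t1')
E
```

```text
2.9583
[0.601 0.221 1.059]
0.106 0.1066 [ 0.291  0.503 -0.869] 4.46
0.102 0.1019 [ 0.573 -0.643 -1.048] 4.71
0.098 0.0976 [-0.349  1.175 -0.804] 4.96
0.094 0.0937 [-0.612 -0.031 -1.188] 5.21
0.09 0.0897 [-1.079 -0.495 -0.747] 5.46
0.086 0.0857 [-1.032 -0.834 -1.328] 5.71
0.082 0.0817 [-0.182  0.159 -1.226] 5.96
0.08 0.0799 [-0.573  0.289 -1.097] 6.21
0.078 0.0779 [-0.66  -0.604 -1.083] 6.46
0.076 0.0758 [ 0.188 -0.573 -1.036] 6.71
0.074 0.0738 [-0.652 -0.406 -0.466] 6.96
0.072 0.0718 [-0.703 -0.797 -1.187] 7.21
0.07 0.0699 [-0.479 -0.544 -1.204] 7.46
0.068 0.0678 [-0.602 -0.184  0.018] 7.71
0.066 0.0658 [-0.668 -1.323 -0.905] 7.96
0.064 0.0638 [-0.235  0.802 -0.797] 8.21
0.062 0.0618 [-1.714 -0.456 -1.588] 8.46
```

```bash
python3 - <<'E'
from h import *
crop('s1',150,170,310,300,5,'c4');crop('t1',300,120,440,240,5,'c5')
E
```

```text
(no output)
```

View pics/c4.png

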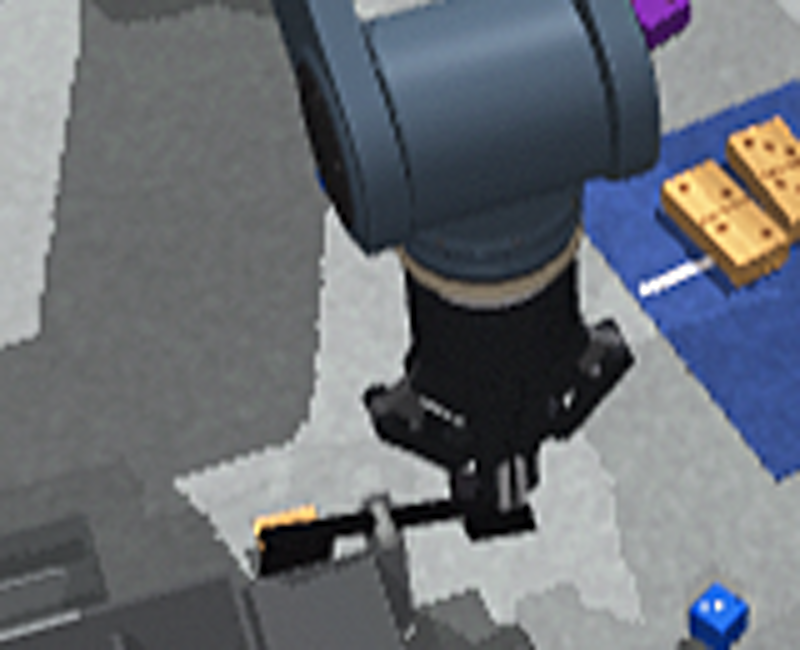

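View pics/c5.png

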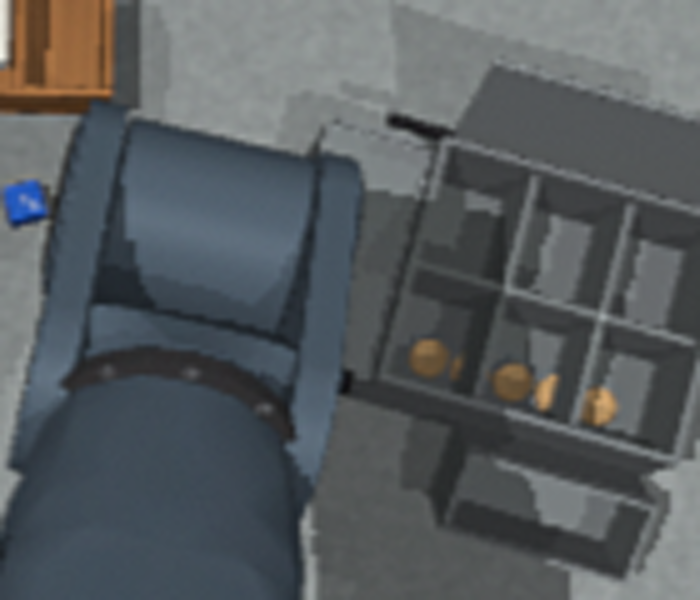

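```bash
python3 - <<'E'
from h import *
np.set_printoptions(precision=1,suppress=True)
print(r.current_opening(),r.current_tool_pos()-org(-.0045,.104,.0618))
crop('s1',220,250,270,290,16,'c6')
im=load('s1');C=cloud(im)
Lc=np.stack([(C-O)@ex,(C-O)@ey,C[...,2]],-1)*1000
for v in range(258,284,2): print(v,[tuple(Lc[v,u].round().astype(int)) for u in range(222,262,3)])
E
```

```text
0.0017523363179837053 [-0.  0.  0.]
258 [(np.int64(-121), np.int64(56), np.int64(-2)), (np.int64(-117), np.int64(63), np.int64(1)), (np.int64(6), np.int64(48), np.int64(155)), (np.int64(5), np.int64(55), np.int64(150)), (np.int64(8), np.int64(61), np.int64(152)), (np.int64(4), np.int64(69), np.int64(143)), (np.int64(-4), np.int64(78), np.int64(129)), (np.int64(-4), np.int64(85), np.int64(126)), (np.int64(12), np.int64(88), np.int64(144)), (np.int64(10), np.int64(96), np.int64(138)), (np.int64(-3), np.int64(106), np.int64(118)), (np.int64(7), np.int64(111), np.int64(127)), (np.int64(1), np.int64(120), np.int64(116)), (np.int64(5), np.int64(126), np.int64(119))]
260 [(np.int64(-113), np.int64(54), np.int64(1)), (np.int64(-114), np.int64(62), np.int64(-4)), (np.int64(-107), np.int64(69), np.int64(1)), (np.int64(6), np.int64(54), np.int64(145)), (np.int64(7), np.int64(61), np.int64(143)), (np.int64(8), np.int64(68), np.int64(140)), (np.int64(4), np.int64(76), np.int64(133)), (np.int64(2), np.int64(83), np.int64(126)), (np.int64(5), np.int64(90), np.int64(127)), (np.int64(6), np.int64(96)
[... 6385 characters left out ...]
 np.int64(122), np.int64(1)), (np.int64(-14), np.int64(129), np.int64(4))]
282 [(np.int64(4), np.int64(27), np.int64(70)), (np.int64(2), np.int64(34), np.int64(63)), (np.int64(3), np.int64(41), np.int64(62)), (np.int64(-40), np.int64(56), np.int64(-3)), (np.int64(-36), np.int64(63), np.int64(-1)), (np.int64(-30), np.int64(70), np.int64(4)), (np.int64(-29), np.int64(77), np.int64(0)), (np.int64(-27), np.int64(85), np.int64(0)), (np.int64(-25), np.int64(92), np.int64(-2)), (np.int64(-24), np.int64(99), np.int64(-4)), (np.int64(-16), np.int64(105), np.int64(4)), (np.int64(-18), np.int64(114), np.int64(-3)), (np.int64(-11), np.int64(119), np.int64(4)), (np.int64(-9), np.int64(127), np.int64(2))]
```

View pics/c6.png

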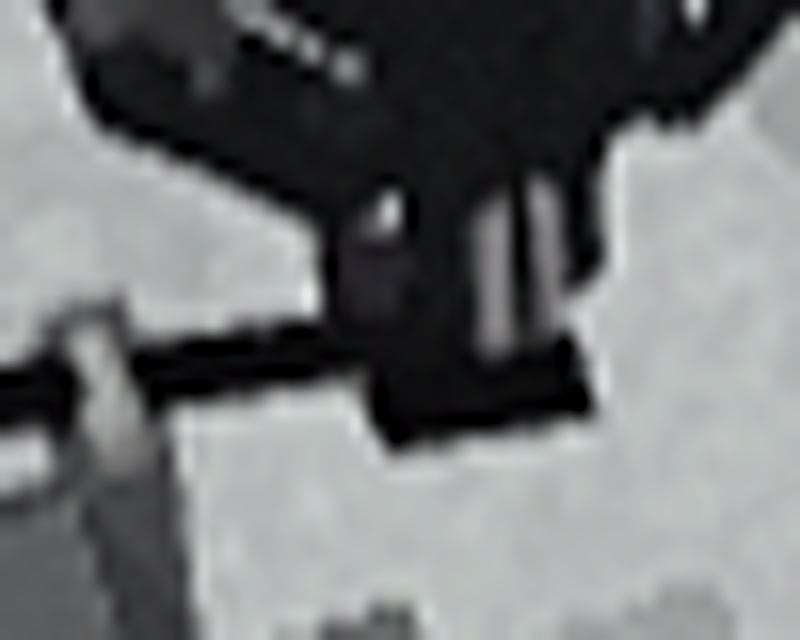

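```bash
python3 - <<'E'
from h import *
np.set_printoptions(precision=1,suppress=True)
im=load('s1')
p=r.current_tool_pos()
for dz in (0,.01,.02,.03,-.022): 
    u=w2px(im,p+[0,0,dz]); print(dz,u,(u-[220,250]+.5)*16)
q=quat(YO); print(r.current_ee_rot(),q, r.current_q())
E
```

```text
0 [[251.9 271.9]] [[518.9 358.2]]
0.01 [[251.7 269.4]] [[515.9 318.8]]
0.02 [[251.6 266.9]] [[512.8 278.9]]
0.03 [[251.4 264.4]] [[509.7 238.5]]
-0.022 [[252.3 277.2]] [[525.5 443.3]]
[ 1.  -0.1 -0.  -0. ] [ 1.  -0.1  0.   0. ] [-0.2  0.8  1.4  0.   1.   1.6]
```

```bash
python3 - <<'E'
from h import *
np.set_printoptions(precision=3,suppress=True)
r.move_linear(org(-.0045,.104,.14),vel=.15)
im=snap('scene','s2')
p=r.current_tool_pos()
print(r.current_t(),p,r.current_contact_force())
print(w2px(im,[p,p-[0,0,.022],p+ex*.011-[0,0,.022]]))
crop('s2',210,220,280,290,9,'c7')
E
```

```text
9.275 [ 0.668 -0.092  0.139] [-1.04  -0.344 -1.244]
[[250.3   251.981]
 [250.754 257.828]
 [252.242 261.306]]
```

View pics/c7.png

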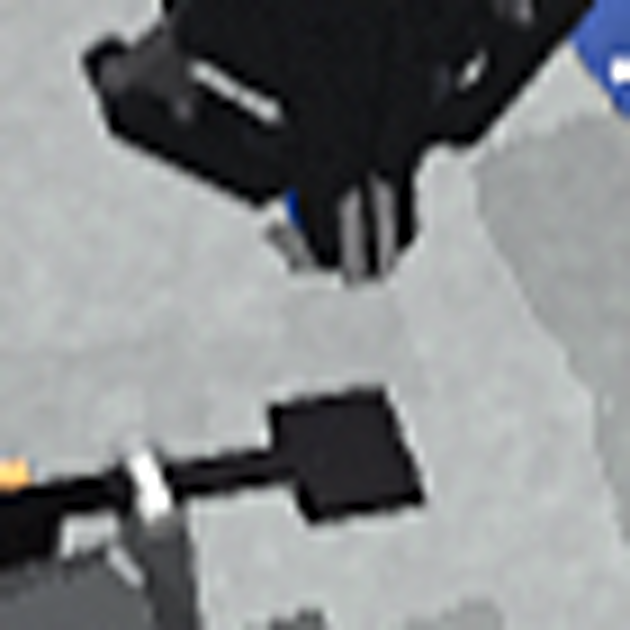

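```bash
python3 - <<'E'
from h import *
np.set_printoptions(precision=0,suppress=True,linewidth=200)
im=load('s2');C=cloud(im)
Lc=np.stack([(C-O)@ex,(C-O)@ey,C[...,2]],-1)*1000
for v in range(238,256): print(v,Lc[v,247:254:2].round().astype(int).tolist())
t=load('t1')
E
```

```text
238 [[5, 96, 203], [7, 100, 204], [3, 106, 197], [4, 110, 197]]
239 [[5, 96, 200], [5, 101, 198], [5, 105, 197], [9, 109, 199]]
240 [[7, 95, 199], [6, 100, 196], [2, 106, 189], [7, 109, 194]]
241 [[6, 95, 195], [5, 100, 192], [4, 105, 188], [4, 110, 187]]
242 [[5, 96, 190], [3, 101, 186], [6, 105, 187], [5, 109, 184]]
243 [[2, 96, 183], [3, 100, 182], [2, 105, 178], [5, 109, 181]]
244 [[1, 96, 178], [4, 100, 179], [4, 105, 178], [5, 109, 177]]
245 [[2, 96, 175], [5, 100, 177], [5, 104, 176], [6, 109, 174]]
246 [[1, 96, 171], [5, 99, 174], [5, 104, 172], [3, 109, 168]]
247 [[2, 95, 169], [4, 100, 169], [6, 104, 170], [5, 108, 167]]
248 [[-2, 96, 161], [6, 99, 168], [6, 103, 167], [5, 108, 163]]
249 [[0, 95, 160], [4, 99, 162], [4, 104, 161], [3, 109, 158]]
250 [[-123, 127, -1], [3, 99, 157], [5, 103, 158], [6, 108, 157]]
251 [[-117, 125, 3], [8, 98, 161], [5, 103, 155], [-111, 140, 2]]
252 [[-117, 125, -2], [-111, 129, 4], [-113, 135, -2], [-108, 139, 3]]
253 [[-114, 124, -1], [-111, 128, 0], [-107, 133, 2], [-105, 138, 2]]
254 [[-110, 122, -1], [-105, 127, 3], [-109, 133, -4], [-105, 138, -2]]
255 [[-106, 121, 1], [-105, 126, -1], [-100, 131, 3], [-101, 136, -1]]
```

Depth shows the shut fingertips at z≈0.155 when the TCP reads 0.139, so the real tips are about 16 mm behind the TCP rather than 22 mm ahead. The pad is at about (250,274), tilted roughly 0.25 rad and only partly pressed. I'll press on, watching the force.

```bash
python3 - <<'E'
from h import *
np.set_printoptions(precision=2,suppress=True)
r.move_linear(org(-.0045,.104,.066),vel=.15)
z=.060;r.move_linear(org(-.0045,.104,z),vel=.06)
while z>.030:
    z-=.0025
    r.move_linear(org(-.0045,.104,z),vel=.06)
    f=r.current_contact_force()
    print(round(z,4),r.current_tool_pos()[2].round(4),f,round(r.current_t(),2))
    if abs(f[2])>8: break
snap('scene','s3'); crop('s3',200,220,290,290,8,'c8')
E
```

```text
0.0575 0.0577 [-0.41 -0.5   1.43] 10.42
0.055 0.0548 [ 0.43 -0.1   0.03] 10.67
0.0525 0.0522 [-0.41 -0.64  1.33] 10.92
0.05 0.0498 [ 0.15 -0.06 -0.34] 11.17
0.0475 0.0473 [ 0.26 -0.6   0.11] 11.42
0.045 0.0448 [0.19 0.16 0.68] 11.67
0.0425 0.0423 [-0.4  -0.61  0.03] 11.92
0.04 0.0398 [ 0.35  0.07 -0.63] 12.17
0.0375 0.0383 [-2.08  0.64  8.38] 12.42
```

View pics/c8.png

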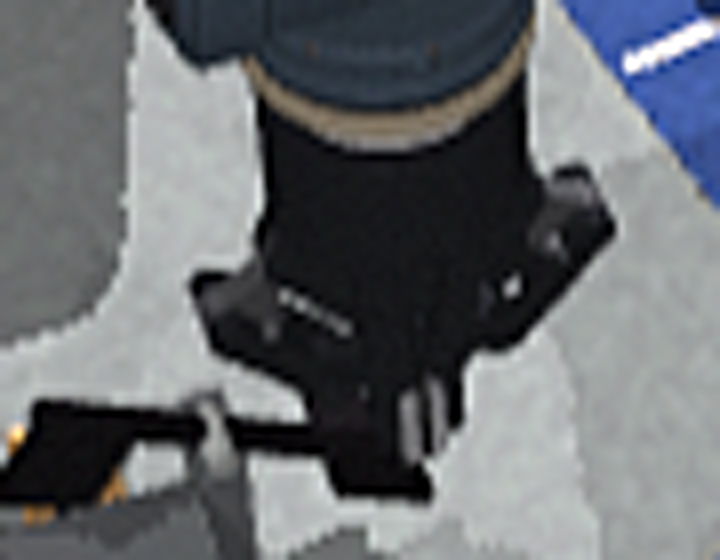

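The pad is at its stop: 8 N at TCP 0.038, and the tooth is tipped up in the crop around (60,430). Next I move to the pusher end and check the open-finger height there.

```bash
python3 - <<'E'
from h import *
np.set_printoptions(precision=3,suppress=True)
r.move_linear(org(-.0045,.104,.10),vel=.25)
r.move_linear(org(-.062,0,.08),vel=.25)
r.set_gripper(.7,squeeze=40)
r.move_linear(org(-.062,0,.012),vel=.15)
print(r.current_t(),r.current_tool_pos(),r.current_contact_force())
im=snap('scene','s4'); snap('top','t4'); crop('s4',150,200,270,290,6,'c9')
E
```

```text
14.7 [ 0.589 -0.18   0.013] [-0.44  -1.719  0.132]
```

View pics/c9.png

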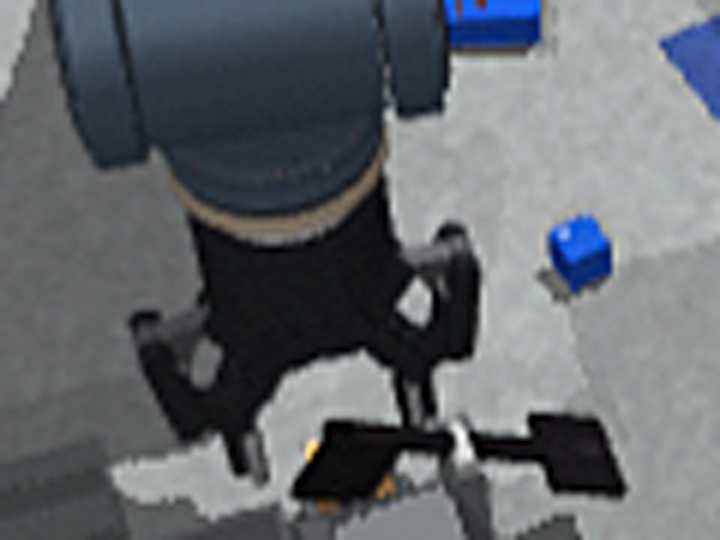

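```bash
python3 - <<'E'
from h import *
im=load('s4');C=cloud(im)
Lc=np.stack([(C-O)@ex,(C-O)@ey,C[...,2]],-1)*1000
print([ (v,Lc[v,190:195:2].round().astype(int).tolist()) for v in range(270,284,2)])
print([ (v,Lc[v,217:224:2].round().astype(int).tolist()) for v in range(262,276,2)])
E
```

```text
[(270, [[-54, -36, 75], [-51, -31, 77], [-107, -23, 2]]), (272, [[-49, -37, 73], [-52, -32, 68], [-102, -24, 0]]), (274, [[-57, -38, 55], [-52, -33, 60], [-95, -26, 2]]), (276, [[-54, -39, 53], [-53, -34, 52], [-90, -27, 0]]), (278, [[-56, -40, 42], [-53, -36, 44], [-54, -31, 40]]), (280, [[-80, -40, 2], [-52, -37, 38], [-51, -32, 36]]), (282, [[-76, -41, -1], [-73, -37, 0], [-70, -32, 2]])]
[(262, [[-50, 31, 80], [-50, 35, 79], [-52, 41, 74], [-106, 55, 1]]), (264, [[-57, 31, 64], [-53, 35, 67], [-55, 40, 62], [-97, 52, 4]]), (266, [[-54, 30, 59], [-53, 35, 59], [-54, 40, 55], [-97, 52, -5]]), (268, [[-55, 29, 50], [-50, 33, 54], [-55, 39, 46], [-87, 49, 1]]), (270, [[-63, 29, 32], [-51, 33, 46], [-57, 38, 36], [-17, 37, 86]]), (272, [[-8, 21, 97], [-9, 26, 94], [-8, 30, 94], [-11, 35, 88]]), (274, [[-2, 19, 98], [-3, 24, 95], [-6, 29, 88], [-2, 33, 91]])]
```

```bash
python3 - <<'E'
from h import *
np.set_printoptions(precision=3,suppress=True)
r.move_linear(org(-.062,0,-.004),vel=.15);print(r.current_contact_force())
r.move_linear(org(-.062,0,-.013),vel=.08);print(r.current_contact_force())
r.set_gripper(0.2,squeeze=40)
print(r.current_opening(),r.current_t(),r.current_tool_pos(),r.current_contact_force())
snap('scene','s5'); crop('s5',150,200,270,290,6,'c10')
E
```

```text
[ 0.354  0.553 -0.117]
[ 0.267 -0.561  0.461]
0.3721442188569236 15.6917 [ 0.59  -0.181 -0.011] [-2.353  1.163 11.488]
```

View pics/c10.png

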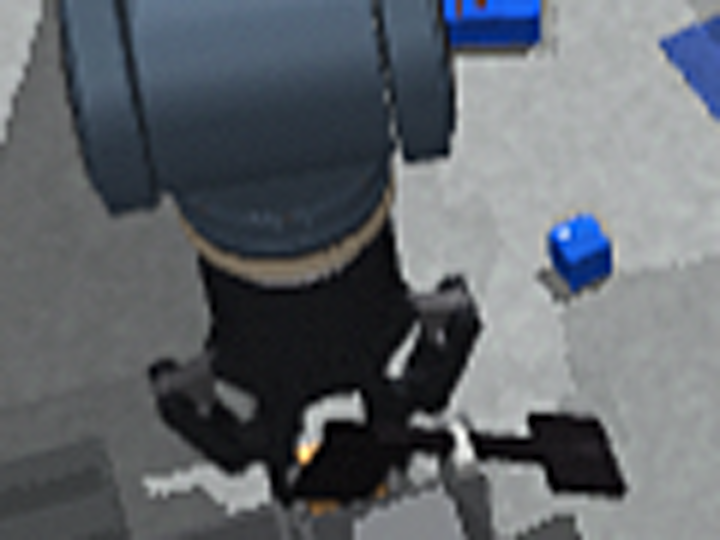

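```bash
python3 - <<'E'
from h import *
np.set_printoptions(precision=3,suppress=True)
r.move_linear(org(-.062,0,-.0105),vel=.05); print(r.current_contact_force())
r.move_linear(org(-.10,0,-.0105),vel=.08); print(r.current_contact_force())
r.move_linear(org(-.222,0,-.0105),vel=.12)
print(r.current_opening(),r.current_t(),r.current_tool_pos(),r.current_contact_force())
snap('scene','s6'); crop('s6',120,160,280,280,5,'c11')
E
```

```text
[ 0.281 -0.11  -0.316]
[ 0.093 -0.675 -0.728]
0.3647844800738545 17.7833 [ 0.434 -0.143 -0.01 ] [-0.571  0.528 -0.788]
```

View pics/c11.png

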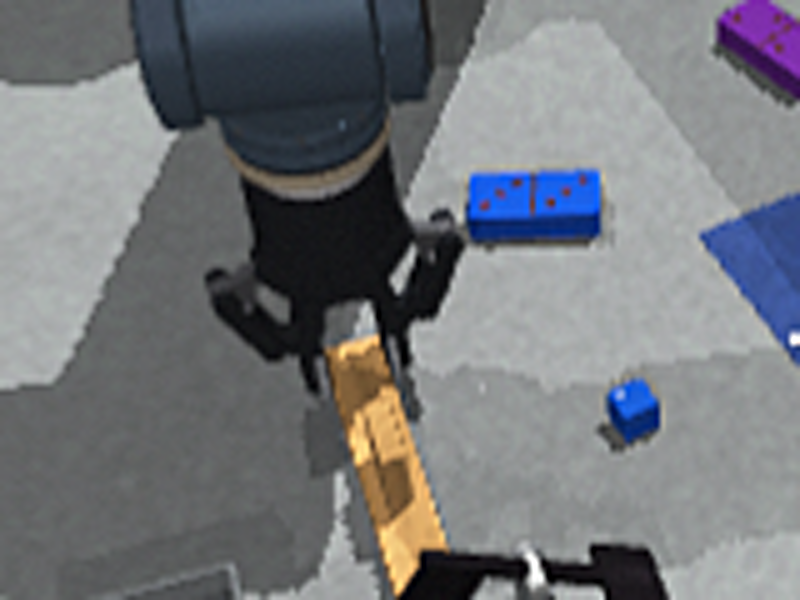

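```bash
python3 - <<'E'
from h import *
np.set_printoptions(precision=3,suppress=True)
r.set_gripper(.6)
r.move_linear(org(-.225,0,.09),vel=.2)
print(r.current_opening(),r.current_t())
snap('scene','s7');snap('top','t7'); crop('s7',120,160,280,280,5,'c12'); crop('t7',280,170,400,270,6,'c13')
E
```

```text
0.6005145411770155 18.8167
```

View pics/c12.png

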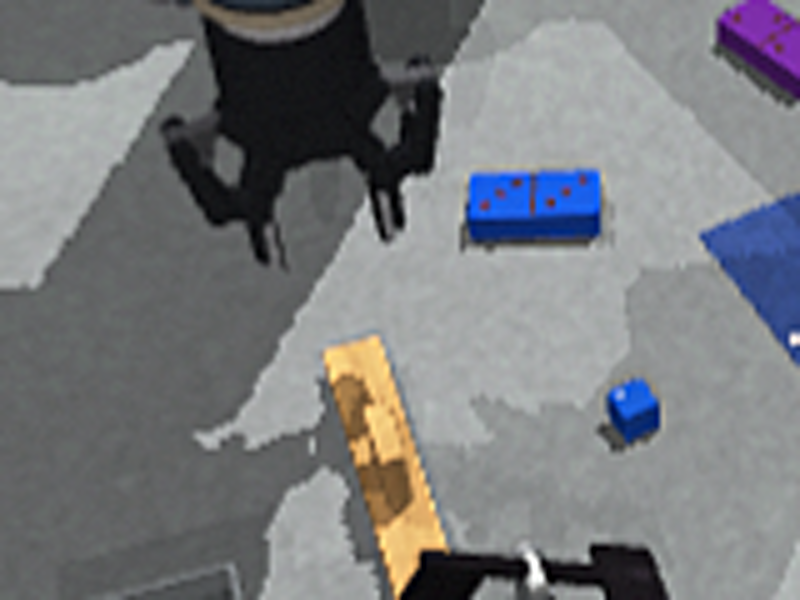

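View pics/c13.png

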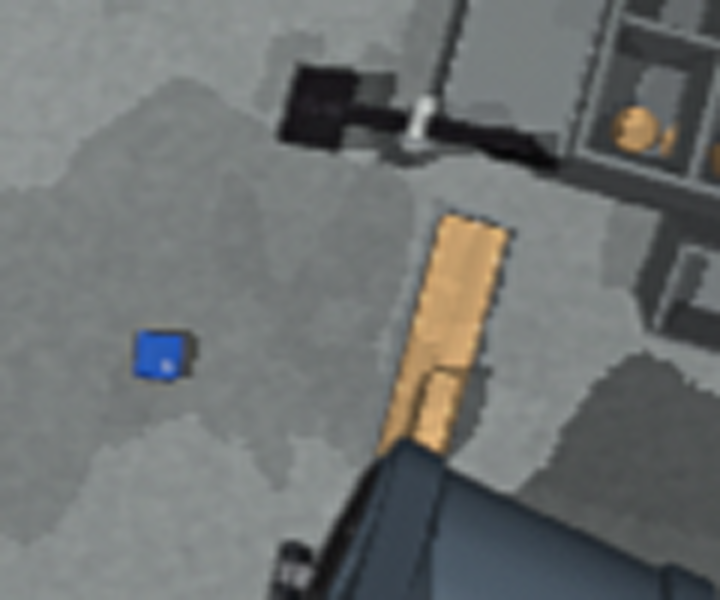

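```bash
python3 - <<'E'
from h import *
np.set_printoptions(precision=4,suppress=True)
t=load('t7'); s=load('s7')
f=px2world(t,up([[443,212],[512,231]],(280,170),6),.018)
n=px2world(s,up([[325,351],[381,335]],(120,160),5),.018)
e=px2world(t,up([[443,212],[381,445]],(280,170),6),.018)
rb=px2world(t,up([[428,367],[468,374]],(280,170),6),.058)
def oc(p): p=p-O; return np.c_[p@ex,p@ey]*1000
for k in (f,n,e,rb): print(oc(k))
m=f.mean(0);k=n.mean(0); print('len',np.linalg.norm(m-k),'yaw',np.arctan2(*(m-k)[1::-1]),'ctr',(m+k)/2,oc((m+k)[None]/2), 'edge yaw',np.arctan2(*(e[0]-e[1])[1::-1]))
E
```

```text
[[-34.0805  13.7119]
 [-34.4657 -21.579 ]]
[[-236.866   -14.5859]
 [-237.3127   16.8964]]
[[ -34.0805   13.7119]
 [-153.5155   15.1705]]
[[-114.0034    7.4221]
 [-112.3345  -11.8232]]
len 0.20288001889463694 yaw -0.2600852438221902 ctr [ 0.5167 -0.1643  0.018 ] [[-135.6812   -1.3892]] edge yaw -0.247211348452032
```

```bash
python3 - <<'E'
from h import *
np.set_printoptions(precision=4,suppress=True)
t=load('top'); g=t['pixels'].astype(float); w=np.clip(g[...,0]-90,0,None)  # red channel: blue mat low, white high
m=np.zeros(w.shape,bool); m[210:235,180:275]=True
hsv=cv2.cvtColor(t['pixels'],cv2.COLOR_RGB2HSV)
pts=[]
for c in list(range(184,194))+list(range(260,271)):
    col=g[212:236,c,0]-50; col=np.clip(col,0,None); sat=hsv[212:236,c,1]
    k=np.argmax(col); sl=slice(max(0,k-3),k+4); 
    v=(np.arange(24)[sl]*col[sl]).sum()/col[sl].sum()+212; pts.append((c,v))
P=px2world(t,pts,0); A=np.polyfit(P[:,1],P[:,0],1); res=P[:,0]-np.polyval(A,P[:,1])
print('yaw',-np.arctan(A[0]),'x at y=.2034',np.polyval(A,.2034),res*1000)
# mat outline
blue=(hsv[...,0]>100)&(hsv[...,0]<125)&(hsv[...,1]>120); blue[:165]=0;blue[268:]=0;blue[:,:172]=0;blue[:,284:]=0
blue=cv2.morphologyEx(blue.astype(np.uint8),cv2.MORPH_CLOSE,np.ones((25,25)))
c=max(cv2.findContours(blue,0,2)[0],key=cv2.contourArea).reshape(-1,2)
R=cv2.minAreaRect((px2world(t,c,0)[:,:2]*1000).astype(np.float32)); print(R, 'deg->rad',np.radians(R[2]),np.radians(R[2]-90))
E
```

```text
yaw -0.0658702271117102 x at y=.2034 0.5532727296074054 [ 0.0206 -0.0722 -0.1993  0.1044 -0.1074  0.0432  0.3723  0.046   0.0495
 -0.2342 -0.15    0.152  -0.0166 -0.0923 -0.2156 -0.2418  0.1048  0.4089
  0.1005  0.0665 -0.1393]
((578.0136108398438, 201.540283203125), (275.8958740234375, 246.82525634765625), 86.20728302001953) deg->rad 1.5046009278979415 -0.06619539889695504
```

```bash
python3 - <<'E'
from h import *
np.set_printoptions(precision=3,suppress=True)
r.move_linear(org(-.135,-.001,.06),vel=.2)
r.move_linear(org(-.135,-.001,.009),vel=.12)
print(r.current_contact_force())
r.set_gripper(0.0,squeeze=60)
print(r.current_opening(),r.current_t(),r.current_tool_pos(),r.current_contact_force())
snap('scene','s8'); crop('s8',120,140,280,280,5,'c14')
E
```

```text
[ 0.114 -0.096 -0.105]
0.15830933464119762 20.5333 [ 0.518 -0.164  0.01 ] [-2.132 -0.394  6.938]
```

View pics/c14.png

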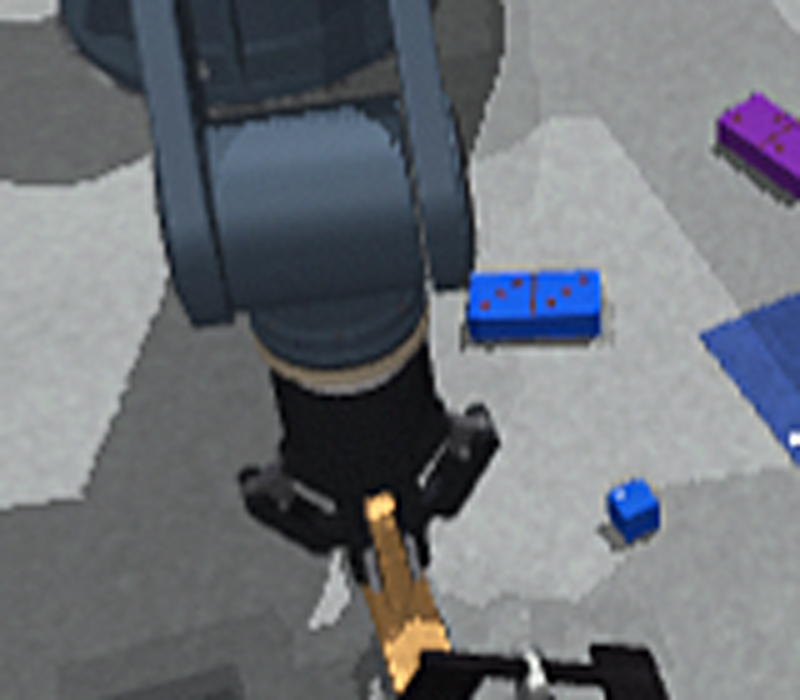

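```bash
cat >> h.py <<'E'
YM=-.066; M=np.array([.5533,.2034,0])
mx=np.array([np.cos(YM),np.sin(YM),0]); my=np.array([-np.sin(YM),np.cos(YM),0])
def mat(x,y,z): return M+mx*x+my*y+np.array([0,0,z])
QM=quat(YM+np.pi/2)
E
python3 - <<'E'
from h import *
np.set_printoptions(precision=3,suppress=True)
r.move_linear(org(-.135,-.001,.085),vel=.15)
f=r.current_contact_force();print(f,r.current_opening())
r.move_to(mat(-.100,-.0025,.085),QM); print(r.current_t(),r.current_q())
r.move_linear(mat(-.100,-.0025,.016),vel=.12)
print(r.current_opening(),r.current_contact_force(),r.current_t())
snap('scene','s9'); crop('s9',190,120,400,270,3.8,'c15')
E
```

```text
[-0.836  0.293 -1.54 ] 0.15724824300705453
22.65 [ 0.335  0.453  1.896 -0.     0.793  0.403]
0.1564042876324256 [ 0.57   0.011 -0.568] 23.375
```

View pics/c15.png

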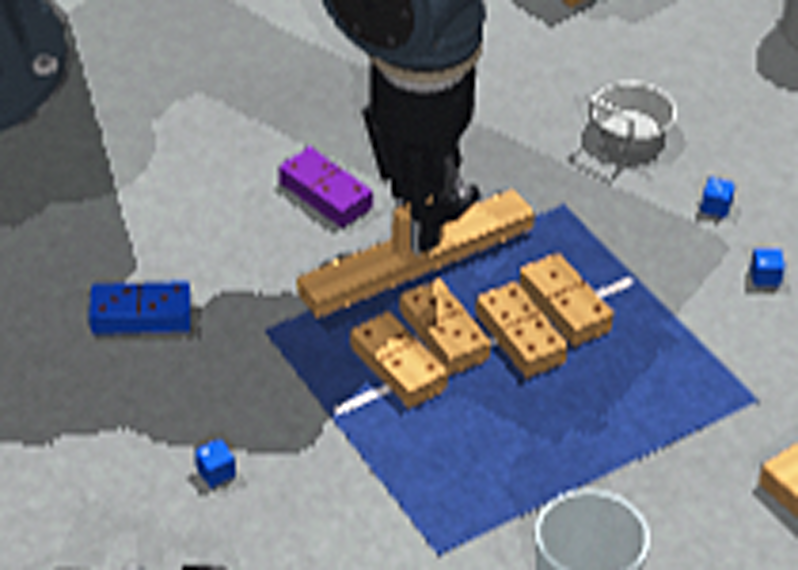

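```bash
python3 - <<'E'
from h import *
np.set_printoptions(precision=4,suppress=True)
s=load('s9')
crop('s9',265,165,340,210,10,'c16')
P=px2world(s,up([[318,293],[535,213],[298,280],[515,190]],(190,120),3.8),.024)-M
print(np.c_[P@mx,P@my]*1000)
E
```

```text
[[ -95.9472  -95.3263]
 [ -85.762    97.9117]
 [-116.0261 -101.5055]
 [-116.5417   99.5251]]
```

View pics/c16.png

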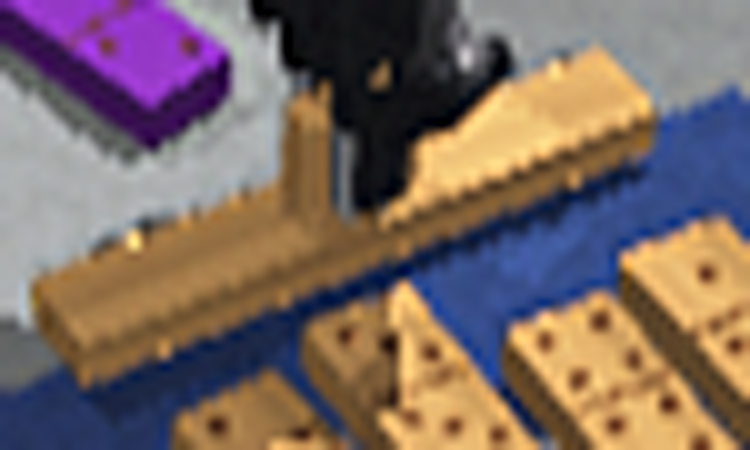

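```bash
python3 - <<'E'
from h import *
np.set_printoptions(precision=4,suppress=True)
s=load('s9')
P=px2world(s,up([[80,352],[655,106],[35,283],[598,44]],(265,165),10),.024)-M
print(np.c_[P@mx,P@my]*1000)
E
```

```text
[[ -86.4318 -103.3469]
 [ -88.3037   98.2955]
 [-117.7158 -100.5587]
 [-120.3928   99.1427]]
```

```bash
python3 - <<'E'
from h import *
np.set_printoptions(precision=2,suppress=True)
s=load('s9');g=s['pixels'].astype(float)
hsv=cv2.cvtColor(s['pixels'],cv2.COLOR_RGB2HSV)
# white: low saturation bright within mat area
e=w2px(s,[mat(0,-.134,0),mat(0,.134,0)]); print('pred ends',e)
for name,lo,hi in(('R',-.133,-.098),('L',.098,.133)):
    for y in np.linspace(lo,hi,8):
        xs=np.linspace(-.02,.02,161); uv=w2px(s,[mat(x,y,0) for x in xs]).astype(np.float32)
        v=cv2.remap(s['pixels'][...,0],uv[:,0].reshape(1,-1),uv[:,1].reshape(1,-1),cv2.INTER_LINEAR).ravel().astype(float)
        w=np.clip(v-v.min()-40,0,None); print(name,round(y*1000),round((w*xs).sum()/w.sum()*1000,2),v.max())
E
```

```text
pred ends [[278.56 228.7 ]
 [356.19 194.22]]
R -133 -3.15 210.0
R -128 -2.32 253.0
R -123 -3.92 255.0
R -118 -3.4 255.0
R -113 -4.42 255.0
R -108 -4.25 255.0
R -103 -4.51 255.0
R -98 -4.17 197.0
L 98 0.53 236.0
L 103 -3.54 240.0
L 108 -4.35 237.0
L 113 -3.97 242.0
L 118 -3.85 235.0
L 123 -4.02 246.0
L 128 -3.73 247.0
L 133 -4.79 239.0
```

```bash
cat >> h.py <<'E'
def edge(im,ys,x0,x1,z,ch=lambda p:p[...,0].astype(float)-p[...,2]):
    "last sign change of R-B along mat x from x0 to x1 at height z"
    out=[]
    A=ch(im['pixels']).astype(np.float32)
    for y in ys:
        xs=np.linspace(x0,x1,241); uv=w2px(im,[mat(x,y,z) for x in xs]).astype(np.float32)
        v=cv2.remap(A,uv[:,0].reshape(1,-1),uv[:,1].reshape(1,-1),cv2.INTER_LINEAR).ravel()
        k=np.where(np.diff(np.sign(v))!=0)[0]
        out.append((round(y*1000,1),(xs[k]*1000).round(1).tolist()))
    return out
E
python3 - <<'E'
from h import *
s=load('s9')
for o in edge(s,np.linspace(-.095,.09,12),-.11,-.07,.006): print(o)
E
```

```text
(np.float64(-95.0), [-87.7])
(np.float64(-78.2), [-87.8])
(np.float64(-61.4), [-88.2])
(np.float64(-44.5), [-88.0])
(np.float64(-27.7), [-87.8, -79.7])
(np.float64(-10.9), [-87.5, -78.3])
(np.float64(5.9), [-86.8])
(np.float64(22.7), [-87.0])
(np.float64(39.5), [-87.7])
(np.float64(56.4), [-87.3])
(np.float64(73.2), [-86.8])
(np.float64(90.0), [-87.3])
```

```bash
python3 - <<'E'
from h import *
np.set_printoptions(precision=4,suppress=True)
r.move_linear(mat(-.100,-.0025,.0100),vel=.04); print(r.current_contact_force())
r.move_linear(mat(-.035,-.0025,.0100),vel=.06); print(r.current_contact_force(),r.current_opening())
r.move_linear(mat(-.0163,-.0025,.0100),vel=.03)
r.sleep(.3)
p=r.current_tool_pos(); print(r.current_contact_force(),r.current_opening(),r.current_t(),(p-M)@mx,(p-M)@my)
snap('scene','s10'); crop('s10',230,140,380,260,5,'c17')
E
```

```text
[-0.3312  0.0456 -1.0737]
[ 0.4788 -0.2396 -1.5367] 0.1549214678345602
[-0.4344 -0.6668 -1.1989] 0.15977595321986884 26.0333 -0.01630183846615761 -0.0024520310680908363
```

View pics/c17.png

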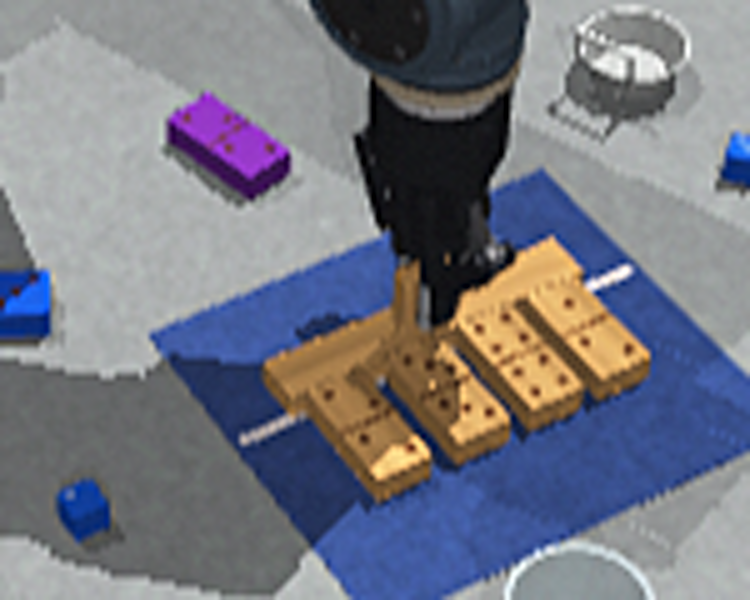

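```bash
python3 - <<'E'
from h import *
s=load('s10')
print('far bottom edges z=0')
for o in edge(s,np.arange(-.092,.094,.007),.05,.10,0): print(o)
print('bar front at ends, z=0'); print(edge(s,[-.1,-.097],-.03,.02,0),edge(s,[.092,.095],-.03,.02,0))
E
```

```text
far bottom edges z=0
(np.float64(-92.0), [72.3])
(np.float64(-85.0), [73.1])
(np.float64(-78.0), [73.1])
(np.float64(-71.0), [72.7])
(np.float64(-64.0), [71.7])
(np.float64(-57.0), [70.6])
(np.float64(-50.0), [62.1])
(np.float64(-43.0), [])
(np.float64(-36.0), [72.7])
(np.float64(-29.0), [72.7])
(np.float64(-22.0), [72.5])
(np.float64(-15.0), [73.1])
(np.float64(-8.0), [72.3])
(np.float64(-1.0), [66.9])
(np.float64(6.0), [57.3])
(np.float64(13.0), [72.5])
(np.float64(20.0), [72.9])
(np.float64(27.0), [72.7])
(np.float64(34.0), [73.5])
(np.float64(41.0), [72.5])
(np.float64(48.0), [68.3])
(np.float64(55.0), [62.7, 69.8, 70.0])
(np.float64(62.0), [72.5])
(np.float64(69.0), [74.4])
(np.float64(76.0), [73.8])
(np.float64(83.0), [73.5])
(np.float64(90.0), [71.7])
bar front at ends, z=0
[(-100.0, [-2.5]), (-97.0, [-2.7])] [(92.0, []), (95.0, [])]
```

```bash
python3 - <<'E'
from h import *
np.set_printoptions(precision=4,suppress=True)
r.move_linear(mat(-.046,-.0025,.0100),vel=.04)
r.move_linear(mat(-.046,-.0025,.0085),vel=.02); print(r.current_contact_force())
r.set_gripper(.45)
r.move_linear(mat(-.046,-.0025,.085),vel=.12)
print(r.current_opening(),r.current_t())
p=r.current_q(); r.set_joints([p[0]-0.9]+list(p[1:]))
print(r.current_t(),r.current_tool_pos())
snap('top','t11');snap('scene','s11'); crop('t11',170,165,285,265,6,'c18')
t=load('t11')
for o in edge(t,np.arange(-.092,.094,.007),.05,.10,.02): print('far',o)
for o in edge(t,np.arange(-.092,.094,.007),-.02,.04,.02): print('near',o)
E
```

```text
[-4.6639 -1.7251 14.873 ]
0.4498897756043447 28.3833
30.1167 [ 0.4751 -0.2696  0.0844]
far (np.float64(-92.0), [75.8])
far (np.float64(-85.0), [76.3])
far (np.float64(-78.0), [76.5])
far (np.float64(-71.0), [76.5])
far (np.float64(-64.0), [76.0])
far (np.float64(-57.0), [73.8])
far (np.float64(-50.0), [])
far (np.float64(-43.0), [74.2])
far (np.float64(-36.0), [76.7])
far (np.float64(-29.0), [76.5])
far (np.float64(-22.0), [76.7])
far (np.float64(-15.0), [76.7])
far (np.float64(-8.0), [76.7])
far (np.float64(-1.0), [])
far (np.float64(6.0), [74.8])
far (np.float64(13.0), [77.3])
far (np.float64(20.0), [76.9])
far (np.float64(27.0), [77.7])
far (np.float64(34.0), [76.9])
far (np.float64(41.0), [76.7])
far (np.float64(48.0), [])
far (np.float64(55.0), [77.1])
far (np.float64(62.0), [77.1])
far (np.float64(69.0), [77.1])
far (np.float64(76.0), [77.5])
far (np.float64(83.0), [77.1])
far (np.float64(90.0), [75.4])
near (np.float64(-92.0), [-2.5])
near (np.float64(-85.0), [-3.0])
near (np.float64(-78.0), [-3.0])
near (np.float64(-71.0), [-2.7])
near (np.float64(-64.0), [-2.5])
near (np.float64(-57.0), [-2.5])
near (np.float64(-50.0), [-3.0, 1.0])
near (np.float64(-43.0), [-3.2])
near (np.float64(-36.0), [-2.7])
near (np.float64(-29.0), [-2.5])
near (np.float64(-22.0), [-2.7])
near (np.float64(-15.0), [-3.0])
near (np.float64(-8.0), [-2.7])
near (np.float64(-1.0), [-2.2, 0.0])
near (np.float64(6.0), [-2.2, 1.5, 2.0])
near (np.float64(13.0), [-2.7])
near (np.float64(20.0), [-3.2])
near (np.float64(27.0), [-2.5])
near (np.float64(34.0), [-2.2])
near (np.float64(41.0), [-2.5])
near (np.float64(48.0), [-3.0, 1.3])
near (np.float64(55.0), [-3.2])
near (np.float64(62.0), [-2.5])
near (np.float64(69.0), [-2.2])
near (np.float64(76.0), [-2.5])
near (np.float64(83.0), [-3.0])
near (np.float64(90.0), [-2.7])
```

View pics/c18.png

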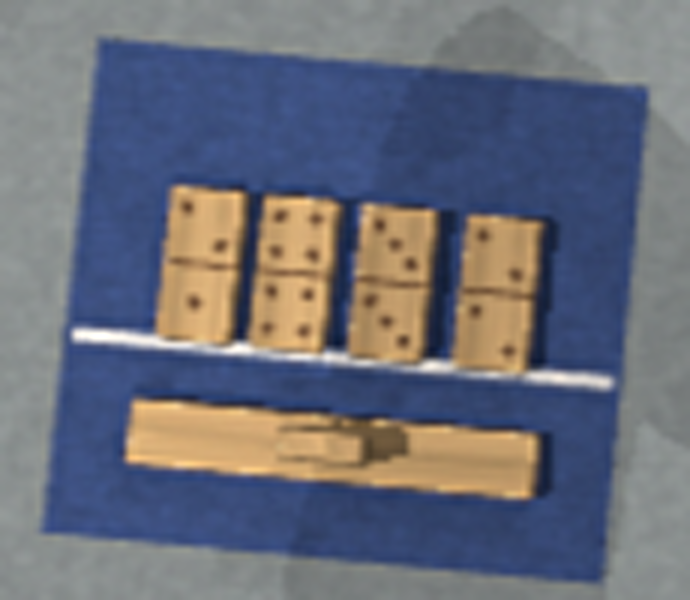

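View pics/s11.png

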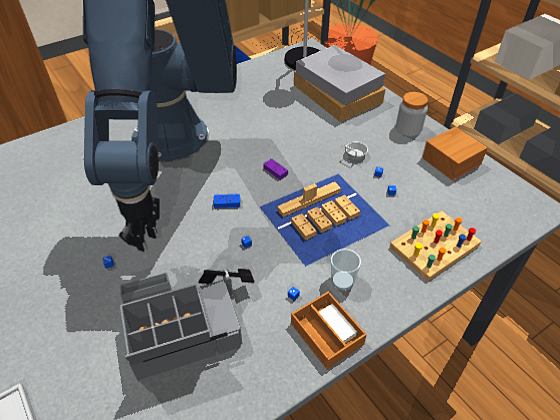

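The top crop shows the four dominoes in a straight row, square to the white line with their near ends on it. The pusher lies flat behind them, the keeper is still tipped, and the bystanders are where they were.

```bash
python3 - <<'E'
from h import *
print(r.hand_in(), r.current_t())
E
```

```text
the job is handed in; nothing more can be done
the job is handed in; nothing more can be done
```

I did the job in the order asked and handed it in at about 30 s on the robot's clock; the limit was 61 s.

1. I pressed the keeper's pad to its stop, with 8 N on the tool there. The tooth stayed tipped up.
2. I drew the pusher by its end out of the pocket, laid it flat on the table and let go.
3. I took it again by the rib and pushed the four dominoes up to the white line. I then drew the pusher back about 30 mm, left it lying flat and moved the arm clear.

**Last checks:**
- **Near ends:** from the row's far ends less the 76 mm length, they lie about 0 to 1.5 mm past the middle of the line. Reading them directly is blurred by the white line itself.
- **Straightness:** the far ends agree to about 1 mm in the top picture and look square to the line.
- **Bystanders:** the dice, cup, strainer rest and both look-alike dominoes look unmoved in the last pictures.

**What disagreed:**
- **Cameras:** they differ by about 4 mm across the line. I settled it by where each saw the pusher against the arm's own position.
- **Fingertips:** they measured about 17 mm behind the reported TCP, not 22 mm ahead as stated. My first press therefore stopped short; I worked from the measured value after that.

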